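# Slide the flat bottle opener out over the glass edge

### The job

The flat bottle opener lies too snug on the raised glass top to be picked up or have a key ring threaded through it. With the fingertips, gently push it across the glass, never pinching or lifting it, until the end with the round hole sticks straight out 40 mm past the glass edge on the robot's left (the short edge that this end already points towards), and leave it lying flat there. Leave the fob, the dish and the turntable where they are.

Things in the scene. Friction and masses are not known exactly. Their poses are not given: they have to be found in the camera images.
- shelf: The raised glass top of the side table: a smoked dark grey glass slab 260 mm (its x) by 340 mm (its y), 10 mm thick, on two bamboo bars; fixed, does not move. Origin: on the wooden table under its centre; the upper glass face is level, at z = 60 mm. Its y axis points to the robot's left, give or take 0.3 rad. No rim on any edge.
- edge (a point): Middle of the glass top's left short edge (the shelf's +y side), on the upper glass face, 170 mm along +y from the shelf's centre. Axes as the shelf's: y points straight out over the edge, z up; the edge runs along x. The overhang is how far hole_end lies beyond it along y.
- opener: Loose flat aluminium bottle opener: rectangular plate 44 mm wide (x), 140 mm long (y), 7 mm thick, about 70 to 140 g, free to slide on the glass. Round 20 mm hole centred 20 mm from its +y end; 26 x 20 mm window centred 24 mm from its -y end. Origin: centre of its underside, near the centre of mass. Starts with its y axis within 0.3 rad of the shelf's, +y end about 50 to 135 mm short of the edge.
- hole_end (a point): Middle of the opener's end with the round hole (its +y end), on the underside; the point that must finally lie 40 mm beyond the edge.
- back_end (a point): Middle of the opener's other short end (its -y end, by the rectangular window), on the underside.
- fob: Green plastic door fob, 30 mm by 51 mm, 8 mm thick, lying loose on the glass near its long far side (+x of the shelf), beside the opener. Origin: underside, within 2 mm of its middle. To be left alone.
- dish: White ceramic dish, 120 mm across, 30 mm high, loose on the wooden table to the left or right of the glass top. Origin: centre of its underside. To be left alone.
- turntable: Miniature round wooden turntable, 140 mm across, 26 mm high, with two silver keys fixed on it; loose on the wooden table, on the other side of the glass top from the dish. Origin: centre of its underside. To be left alone.
Not all that is in view belongs to the job. There is more than one size of the opener; the job needs the largest.

How it is judged:
By the outcome, as a careful person would: the job done as asked, in the order asked, and still so for the second after the job is handed in, with the robot touching nothing.
It also fails if it takes over 70 s, if anything falls off the work surface, if the arm or the gripper's body presses on something with over 40 N, if the wrist force passes 120 N, or if a joint passes its speed limit or range.

### The arm

A 6-joint arm with a two-finger parallel gripper is mounted at the origin on the work surface. World frame = base frame: x ahead of the robot, y to its left, z up, the work surface at z = 0. Lengths are in m, angles in rad, forces in N, time in s.
With the tool pointing down it reaches from about 0.325 to 0.775 m from the base axis. Payload 9.3 kg.
Tool frame: the origin (TCP) lies on the centre line of the jaws, within the pads' length; the fingertips stand 22 mm ahead of it and the grasp point (between the pads) lies 3 mm ahead of it; z points along the fingers, y is the line along which they close (so a half turn about z gives the same grasp; the last joint's range is limited). The gripper opens to 85 mm and grips with 20 to 120 N. Pads are 22 mm wide; open, the fingers measure 114 mm over their backs; the gripper's body (76 mm by 85 mm) begins 54 mm behind the grasp point. The pads swing forward as they close: fully open they stand 13 mm farther back than shut.
Start: joints at [-1.42, 0.259, 0.021, 1.334, 0, 1.418], TCP at [0.165, -0.525, 0.253] pointing down, gripper open.
Joint ranges: [-3.04, 3.04], [-0.91, 1.82], [-1.04, 1.36], [-1.92, 1.95], [-1.52, 1.45], [-3.14, 3.14]. Speed limits (rad/s): [2.22, 2.22, 2.79, 3.14, 3.14, 3.14].

### API

Orientations are given as a rotation vector (axis times angle).
In Python, from workcell import monitor, imaging, order gives the robot as it stands.
- The arm moves only by the tool carry_out, never from a script. Its argument "increments" is text: rows parted by semicolons, each of 7 numbers parted by spaces: the turn, a rotation vector about the tool's x, y, z in units of 6 degrees (1.0 is 6 degrees), then the shift along the tool's x, y, z in units of 25 mm (1.0 is 25 mm), then the finger opening in mm, from 0 to 85.4. In form: rx ry rz dx dy dz claw; .... A call has 1 to 12 rows; each row shifts and turns the commanded pose from where the row before left it, along the tool's axes as they then stand; what a row does not reach is not made up. A row lasts 1/12 s, in which the tool goes at most 41.7 mm and 7.16 degrees, less where a joint would pass 70% of its speed; a pose out of reach is approached as far as the arm can. A call is refused whole if a number of a shift passes 1 or a number of a turn 1, either way. A call with a gripper value outside its range is refused whole. The fingers move at their own pace and stop on an object; "grip_force" is the grip in N (left out, the last holds). Time passes only in rows, so rows that do not move let the fingers close. It gives the time, the measured TCP pose, the force, the opening and the grip force at its end, in the units of the state.
- monitor.state(): the state, without advancing time (a new reading comes with each control period).
- imaging.camera(name): name is "scene" or "top"; returns (picture, depth): 384x512x3 uint8, blue, green, red; 384x512 float32, m along the optical axis (not along the pixel's ray), 0 where there is no reading.
- imaging.camera_params(name): a dict with "fx", "fy", "cx", "cy" (pixels), "D" ([k1, k2, p1, p2, k3] as OpenCV has them; the pictures are not rectified), "rvec" (rotation vector, rad) and "tvec" (3), from world to camera coordinates, as OpenCV has them. Camera axes: x right, y down, z forward; pixel columns grow to the right and rows downward; lengths in m; the calibration is good to about 2 mm. A picture is of the moment at which its call begins. camera_params takes no time and is no camera call.
- order.hand_in(): hands the job in; it is judged then, once.
The state is a dict: "time_s": time; "qpos": joint angles; "qvel": joint speeds; "tau": joint torques, N m; "tcp_pos": TCP position; "ee_rot": TCP orientation; "force": force on the tool from outside, world axes, zero at the start; "torque": the same for the moment, N m; "grip_width": finger opening in m; "gripper_force": force on a finger pad.
Only numpy, scipy, OpenCV 4.12 (cv2) and the standard library are available. Lean on these libraries where they do the work, as an engineer would, in place of code of your own. Each camera call takes 0.05 s, during which the arm holds its last target. There are 200 camera calls.

## Working session

There is one attempt and no reset: what is moved stays moved. The work goes in short steps, Python scripts to look and compute and a tool call to move; the robot and the scene stay as the last step left them, time stands still between calls to the robot, and variables do not carry over. Pictures are saved under pics/ and viewed, at most 10 in all, crops included, and the job is handed in when it is done.

Besides the shell and the picture viewer there is one more tool, called after "Emit:" as name(argument=value, ...) on one line, values as JSON. carry_out: Moves the arm, as the interface text tells. Its arguments: {"type":"object","properties":{"increments":{"type":"string"},"grip_force":{"type":"number"}},"required":["increments"]}

```bash
mkdir -p pics; ls; cat > h.py <<'E'
import numpy as np, cv2
from workcell import monitor, imaging, order
def snap(n,f):
    p,d=imaging.camera(n); cv2.imwrite(f'pics/{f}.png',p); np.savez(f'pics/{f}.npz',p=p,d=d); return p,d
def cast(n,uv,z):
    c=imaging.camera_params(n); K=np.array([[c['fx'],0,c['cx']],[0,c['fy'],c['cy']],[0,0,1.]])
    R=cv2.Rodrigues(np.array(c['rvec'],float))[0]; t=np.array(c['tvec'],float).ravel()
    u=cv2.undistortPoints(np.array(uv,float).reshape(-1,1,2),K,np.array(c['D'],float))[:,0]
    r=np.c_[u,np.ones(len(u))]@R; o=-R.T@t
    return o+r*((z-o[2])/r[:,2])[:,None]
E
python3 - <<'E'
from h import *
snap('top','top1'); snap('scene','scene1')
print(monitor.state())
for n in('top','scene'): print(imaging.camera_params(n))
E
```

```text
pics
{'time_s': 0.1, 'qpos': array([-1.41960116e+00,  2.59109176e-01,  2.08119333e-02,  1.33367350e+00,
       -1.30930753e-05,  1.41820662e+00]), 'qvel': array([ 3.47303729e-05, -7.40541557e-04,  1.57206400e-03, -9.54380915e-05,
        8.79923584e-04,  1.12838259e-03]), 'tau': array([ 5.55376260e-03, -5.56695557e+01,  3.45066154e+01,  1.16790069e-02,
       -1.55002880e-06, -2.62440821e-06]), 'tcp_pos': array([ 0.16448601, -0.52458644,  0.25273099]), 'ee_rot': array([-3.10426104e+00, -4.75173703e-01,  1.92730439e-05]), 'force': array([0.2675179 , 0.08009361, 0.21784036]), 'torque': array([-0.0077013 ,  0.00598031, -0.00599621]), 'gripper_force': 0.0, 'grip_width': 0.08538922259146935}
{'fx': 495.7831253252131, 'fy': 495.7831253252131, 'cx': 258.651716925491, 'cy': 187.73384059265058, 'D': array([0.04143064, 0.        , 0.        , 0.        , 0.        ]), 'rvec': array([ 2.1789301 , -2.16431064,  0.08926032]), 'tvec': array([-0.02589618,  0.52431648,  1.5944336 ])}
{'fx': 368.4190786501238, 'fy': 368.4190786501238, 'cx': 253.91731572279105, 'cy': 193.39455053386502, 'D': array([0.01671106, 0.        , 0.        , 0.        , 0.        ]), 'rvec': array([ 2.26703991,  0.99571901, -0.35511498]), 'tvec': array([-0.33931008, -0.26011335,  1.30626566])}
```

View pics/top1.png

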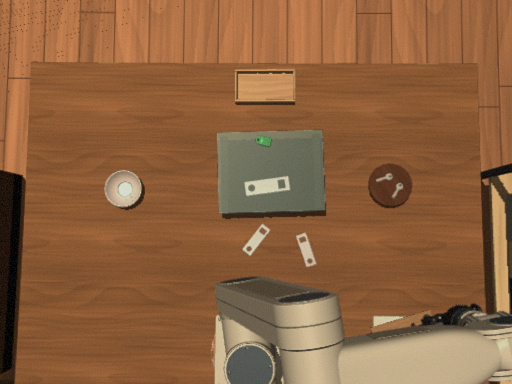

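View pics/scene1.png

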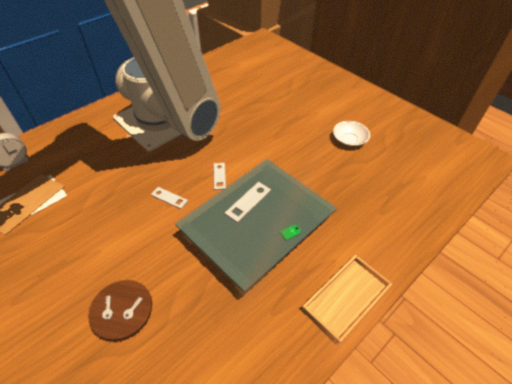

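The top view shows the glass at about (218-325, 130-216). On it is the opener at (245-289, 178-196), with the round hole at the left (251,188) and the window at (282,183), and the green fob is at (263,141). The dish is at (123,189) and the turntable at (390,185). The scene view shows the same layout, and the smaller openers lie on the wood.

```bash
cat >> h.py <<'E'
def opener(n,p,z=.067):
    m=((p.min(2)>150)).astype(np.uint8)
    cs,_=cv2.findContours(m,cv2.RETR_EXTERNAL,cv2.CHAIN_APPROX_NONE)
    best=None
    for c in cs:
        w=cast(n,c.reshape(-1,2),z)[:,:2]
        (cx,cy),(a,b),_=cv2.minAreaRect(w.astype(np.float32))
        if max(a,b)>.11 and max(a,b)<.17 and min(a,b)>.03 and min(a,b)<.07 and abs(cx-.5)<.2 and abs(cy)<.3: best=c
    # soft-edge centroid/axis from weighted pixels of a filled mask
    f=cv2.drawContours(np.zeros_like(m),[best],-1,1,-1); v,u=np.nonzero(f)
    w=cast(n,np.c_[u,v],z)[:,:2]; c=w.mean(0); e,V=np.linalg.eigh(np.cov((w-c).T)); a=V[:,1]*np.sign(V[1,1])
    return c,a,np.sqrt(12*e)
def shelf(n,p):
    g=p.astype(int); hsv=cv2.cvtColor(p,cv2.COLOR_BGR2HSV)
    m=((g[...,0]>=g[...,2]-5)).astype(np.uint8)  # non-reddish
    m=cv2.morphologyEx(m,cv2.MORPH_OPEN,np.ones((5,5),np.uint8))
    cs,_=cv2.findContours(m,cv2.RETR_EXTERNAL,cv2.CHAIN_APPROX_NONE)
    for c in cs:
        w=cast(n,c.reshape(-1,2),.06)[:,:2].astype(np.float32); r=cv2.minAreaRect(w)
        if .2<min(r[1])<.35 and .28<max(r[1])<.42: return c,w,r
E
python3 - <<'E'
from h import *
for n in('top','scene'):
    z=np.load(f'pics/{n}1.npz'); p=z['p']
    c,a,l=opener(n,p); print(n,'opener',c,np.arctan2(-a[0],a[1]),l)
    r=shelf(n,p)
    if r is None: print('noshelf'); continue
    print(r[2]); print(cv2.boxPoints(r[2]))
    b=cv2.boundingRect(r[0]); print(b)
    q=cv2.drawContours(p.copy(),[r[0]],-1,(0,0,255),1); x,y,w,h=b
    cv2.imwrite(f'pics/sh_{n}.png',cv2.resize(q[y-15:y+h+15,x-15:x+w+15],None,fx=3,fy=3,interpolation=0)); print(3*(w+30),3*(h+30))
a=[cv2.resize(cv2.imread(f'pics/sh_{n}.png'),(400,400)) for n in('top','scene')]
cv2.imwrite('pics/sh.png',np.hstack(a))
E
```

```text
top opener [ 0.52809002 -0.0481273 ] 0.14191397927836136 [0.04211016 0.13867358]
noshelf
scene opener [ 0.52767939 -0.04885537] 0.1423849945181021 [0.04411498 0.13943451]
noshelf[ WARN:0@0.500] global loadsave.cpp:275 findDecoder imread_('pics/sh_top.png'): can't open/read file: check file path/integrity
Traceback (most recent call last):
cv2.error: OpenCV(4.12.0) /io/opencv/modules/imgproc/src/resize.cpp:4208: error: (-215:Assertion failed) !ssize.empty() in function 'resize'
```

```bash
python3 - <<'E'
from h import *
p=np.load('pics/top1.npz')['p']
print(p[160,212:222].tolist(),p[160,320:330].tolist(),p[124:136,290].tolist(),p[208:222,290].tolist(),sep='\n')
p=np.load('pics/scene1.npz')['p']
print(p[240,205],p[200,300:340].tolist())
E
```

```text
[[48, 85, 133], [52, 86, 134], [47, 87, 132], [51, 88, 137], [52, 91, 138], [65, 97, 123], [100, 124, 133], [104, 130, 137], [105, 129, 128], [104, 126, 126]]
[[86, 105, 103], [86, 105, 102], [80, 98, 93], [55, 70, 76], [50, 84, 125], [46, 87, 135], [54, 90, 139], [54, 88, 138], [48, 85, 135], [46, 86, 134]]
[[47, 85, 132], [53, 88, 137], [54, 91, 141], [48, 88, 138], [49, 86, 135], [48, 85, 131], [65, 95, 125], [93, 117, 125], [97, 120, 124], [100, 124, 130], [95, 119, 126], [100, 121, 126]]
[[85, 101, 100], [91, 109, 105], [101, 116, 111], [56, 66, 71], [29, 39, 53], [24, 34, 47], [18, 33, 48], [20, 34, 51], [34, 46, 67], [50, 84, 126], [56, 91, 138], [52, 87, 136], [49, 87, 137], [57, 95, 147]]
[ 97 120 112] [[90, 119, 119], [90, 119, 117], [92, 118, 114], [93, 121, 117], [95, 121, 117], [91, 118, 112], [92, 120, 113], [93, 119, 113], [95, 119, 112], [94, 120, 112], [94, 119, 108], [95, 120, 112], [94, 121, 110], [91, 118, 109], [94, 119, 110], [92, 118, 109], [92, 119, 112], [91, 119, 112], [95, 126, 121], [96, 123, 125], [90, 123, 124], [98, 130, 130], [93, 127, 128], [93, 127, 131], [92, 127, 136], [81, 119, 145], [73, 118, 162], [60, 115, 178], [52, 114, 194], [45, 117, 198], [44, 115, 199], [46, 117, 198], [42, 117, 201], [41, 116, 201], [47, 121, 205], [46, 118, 203], [46, 116, 202], [45, 118, 202], [42, 114, 197], [43, 115, 197]]
```

```bash
cat >> h.py <<'E'
def shelf(n,p):
    g=p.astype(int)
    m=((g[...,2]-g[...,0]<48)&(g[...,1]>88)).astype(np.uint8)
    k,lab=cv2.connectedComponents(m); u,v=((235,205) if n=='top' else (215,240))
    m=(lab==lab[v,u]).astype(np.uint8)
    c=max(cv2.findContours(m,cv2.RETR_EXTERNAL,cv2.CHAIN_APPROX_NONE)[0],key=len)
    w=cast(n,c.reshape(-1,2),.06)[:,:2].astype(np.float32)
    return c,w,cv2.minAreaRect(w)
E
python3 - <<'E'
from h import *
for n in('top','scene'):
    p=np.load(f'pics/{n}1.npz')['p']; c,w,r=shelf(n,p); print(n,r)
    B=cv2.boxPoints(r); ctr=B.mean(0)
    for i in range(4):
        a,b=B[i],B[(i+1)%4]; t=(b-a)/np.linalg.norm(b-a); nn=np.array([-t[1],t[0]]); L=np.linalg.norm(b-a)
        s=(w-a)@t; d=abs((w-a)@nn); q=w[(s>.03)&(s<L-.03)&(d<.008)]
        f=cv2.fitLine(q,cv2.DIST_HUBER,0,1e-4,1e-4).ravel(); m=(a+b)/2; foot=f[2:]+f[:2]*((m-f[2:])@f[:2])
        print(' side mid',foot.round(4),'dir',np.round(f[:2],4),len(q))
    b=x,y,W,H=cv2.boundingRect(c); q=cv2.drawContours(p.copy(),[c],-1,(0,0,255),1)
    cv2.imwrite(f'pics/sh_{n}.png',cv2.resize(q[y-15:y+H+15,x-15:x+W+15],(400,400),interpolation=0))
cv2.imwrite('pics/sh.png',np.hstack([cv2.imread(f'pics/sh_{n}.png') for n in('top','scene')]))
E
```

```text
top ((0.5764974355697632, -0.05976076424121857), (0.25831180810928345, 0.33934205770492554), 1.9742268323898315)
 side mid [ 0.449  -0.0642] dir [ 0.0361 -0.9993] 88
 side mid [ 0.5823 -0.2269] dir [0.9994 0.0338] 62
 side mid [ 0.7035 -0.0554] dir [ 0.035  -0.9994] 87
 side mid [0.5707 0.1078] dir [0.9999 0.0143] 62
scene ((0.5746500492095947, -0.06047908961772919), (0.2634381353855133, 0.3362005650997162), 1.9335155487060547)
 side mid [ 0.4502 -0.0647] dir [ 0.0329 -0.9995] 43
 side mid [ 0.5803 -0.2277] dir [0.9994 0.0334] 55
 side mid [ 0.7047 -0.0561] dir [ 0.0354 -0.9994] 81
 side mid [0.5691 0.1054] dir [0.9994 0.0357] 54
```

View pics/sh.png

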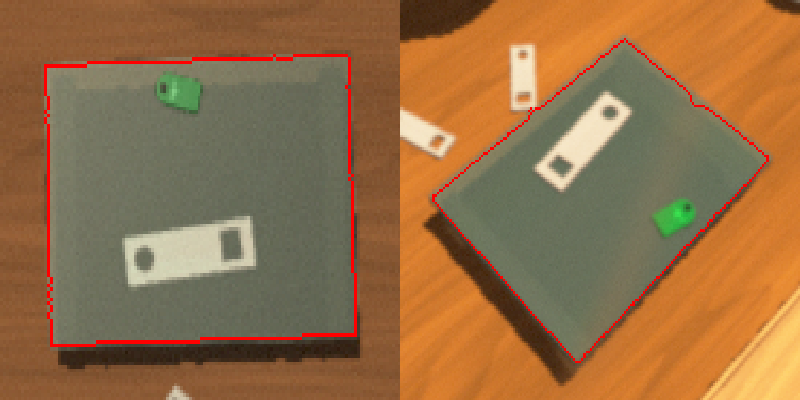

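The contours follow the glass edge well. The edge's outward axis is (0.0345, 0.9994), with its midpoint near (0.582, 0.110). The opener's centre is at (0.528, -0.0485), and it is turned +0.176 rad from that axis. I'll push its window end with the two fingertips set 12 mm apart. First I turn the tool so that its x axis lies along the shelf's y.

Emit:
carry_out(increments="0 0 -0.98 0 0 0 12;0 0 -0.98 0 0 0 12;0 0 -0.98 0 0 0 12;0 0 -0.98 0 0 0 12;0 0 -0.98 0 0 0 12;0 0 -0.98 0 0 0 12;0 0 -0.98 0 0 0 12;0 0 -0.98 0 0 0 12;0 0 -0.98 0 0 0 12;0 0 -0.98 0 0 0 12;0 0 -0.98 0 0 0 12;0 0 -0.98 0 0 0 12", grip_force=20)

```text
time_s: 1.1
tcp_pos: [0.1645, -0.5247, 0.2529]
ee_rot: [-2.255, -2.187, -0.001]
force: [0.1, -0.0, 0.2]
grip_width: 0.0124
gripper_force: 0.0
```

Emit:
carry_out(increments="0 0 0 0.9 0.85 0 12;0 0 0 0.9 0.85 0 12;0 0 0 0.9 0.85 0 12;0 0 0 0.9 0.85 0 12;0 0 0 0.9 0.85 0 12;0 0 0 0.9 0.85 0 12;0 0 0 0.9 0.85 0 12;0 0 0 0.9 0.85 0 12;0 0 0 0.9 0.85 0 12;0 0 0 0.9 0.85 0 12;0 0 0 0.9 0.85 0 12;0 0 0 0.9 0.85 0 12")

```text
time_s: 2.1
tcp_pos: [0.4297, -0.2627, 0.2531]
ee_rot: [-2.26, -2.181, 0.0]
force: [0.2, -1.3, -0.7]
grip_width: 0.0121
gripper_force: 0.0
```

```bash
cat >> h.py <<'E'
S=np.array([.0345,.9994]);E_=np.array([.9994,-.0345])
def go(x,y):
    s=monitor.state(); d=np.array([x,y])-s['tcp_pos'][:2]; R=cv2.Rodrigues(s['ee_rot'])[0]
    print(s['time_s'],s['tcp_pos'].round(4),'toolx yaw',np.degrees(np.arctan2(R[1,0],R[0,0])).round(2),'z',R[:,2].round(4),'F',s['force'].round(2),s['grip_width'])
    print('units tool x,y:',(R[:2,0]@d/.025).round(2),(R[:2,1]@d/.025).round(2))
E
python3 -c "
from h import *
go(.5365,-.158)"
```

```text
2.1 [ 0.4297 -0.2627  0.2531] toolx yaw 87.96 z [-3.e-04  3.e-04 -1.e+00] F [ 0.22 -1.34 -0.67] 0.012079275375408064
units tool x,y: 4.34 4.12
```

Next I move behind the opener and down to TCP z ≈ 0.10.

Emit:
carry_out(increments="0 0 0 0.85 0.82 0.2 12;0 0 0 0.87 0.82 0.6 12;0 0 0 0.87 0.82 0.8 12;0 0 0 0.87 0.82 0.8 12;0 0 0 0.87 0.82 0.8 12;0 0 0 0 0 0.8 12;0 0 0 0 0 0.8 12;0 0 0 0 0 0.8 12;0 0 0 0 0 0.5 12;0 0 0 0 0 0 12;0 0 0 0 0 0 12")

```text
time_s: 3.02
tcp_pos: [0.5349, -0.1593, 0.1003]
ee_rot: [-2.259, -2.181, 0.001]
force: [1.8, 0.2, 0.5]
grip_width: 0.0119
gripper_force: 0.0
```

```bash
python3 - <<'E'
from h import *
go(.5365,-.158)
p,d=snap('scene','s2'); t,_=snap('top','t2')
a=cv2.resize(p[150:270,160:310],(600,480)); 
cv2.imwrite('pics/v2.png',a)
E
```

```text
3.0167 [ 0.5349 -0.1593  0.1003] toolx yaw 87.97 z [-1.6e-03  8.0e-04 -1.0e+00] F [1.83 0.2  0.49] 0.011948395306699557
units tool x,y: 0.05 0.06
```

View pics/v2.png

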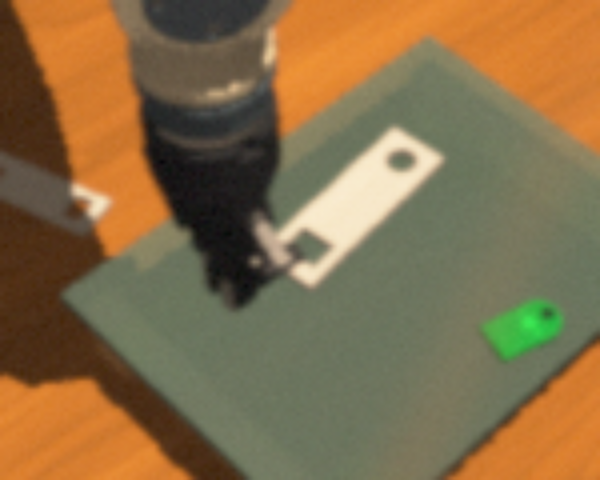

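The crop shows the fingertips above the glass, just short of the opener's window end, and the opener still where it was. I'll lower gently.

Emit:
carry_out(increments="0 0 0 0 0 0.2 12;0 0 0 0 0 0.2 12;0 0 0 0 0 0.12 12;0 0 0 0 0 0 12;0 0 0 0 0 0 12")

```text
time_s: 3.53
tcp_pos: [0.5351, -0.1595, 0.0877]
ee_rot: [-2.26, -2.181, 0.0]
force: [-0.4, 0.0, 0.0]
grip_width: 0.0122
gripper_force: 0.0
```

Emit:
carry_out(increments="0 0 0 0 0 0.04 12;0 0 0 0 0 0.04 12;0 0 0 0 0 0 12;0 0 0 0 0 0 12")

```text
time_s: 3.87
tcp_pos: [0.5352, -0.1595, 0.0858]
ee_rot: [2.261, 2.182, 0.0]
force: [-0.1, -0.0, 0.3]
grip_width: 0.0116
gripper_force: 0.0
```

Emit:
carry_out(increments="0 0 0 0 0 0.04 12;0 0 0 0 0 0.02 12;0 0 0 0 0 0 12")

```text
time_s: 4.12
tcp_pos: [0.5352, -0.1595, 0.0842]
ee_rot: [-2.26, -2.182, 0.0]
force: [-0.2, -0.1, -0.1]
grip_width: 0.012
gripper_force: 0.0
```

Emit:
carry_out(increments="0 0 0 0 0 0.03 12;0 0 0 0 0 0 12;0 0 0 0 0 0 12")

```text
time_s: 4.37
tcp_pos: [0.5352, -0.1595, 0.0835]
ee_rot: [-2.26, -2.182, 0.0]
force: [0.6, 1.3, -0.7]
grip_width: 0.012
gripper_force: 0.0
```

No contact with the glass, and the tips are about 1.5-3 mm above it. I'll start pushing slowly.

Emit:
carry_out(increments="0 0 0 0.15 0 0 12;0 0 0 0.15 0 0 12;0 0 0 0.15 0 0 12;0 0 0 0.15 0 0 12;0 0 0 0.15 0 0 12;0 0 0 0.15 0 0 12;0 0 0 0.12 0 0 12;0 0 0 0.12 0 0 12;0 0 0 0.12 0 0 12;0 0 0 0.12 0 0 12;0 0 0 0.12 0 0 12;0 0 0 0 0 0 12")

```text
time_s: 5.37
tcp_pos: [0.5365, -0.1215, 0.0835]
ee_rot: [-2.26, -2.182, -0.0]
force: [0.5, 0.3, 0.2]
grip_width: 0.012
gripper_force: 0.0
```

```bash
cat >> h.py <<'E'
def look(k,view=False):
    go(.5365,-.158)
    for n in('top','scene'):
        p,_=snap(n,f'{n}{k}')
        try: c,a,l=opener(n,p)
        except Exception as e: print(n,'none',e); continue
        h=c+.07*a; O=np.array([.5765,-.060])
        print(n,'ctr',c.round(4),'yaw rel shelf',(np.arctan2(-a[0],a[1])+.0345).round(4),'size',l.round(4),'overhang mm',(((h-O)@S-.170)*1e3).round(1),'shelf xy',((c-O)@E_).round(4),((c-O)@S).round(4))
E
python3 -c "
from h import *
look(3)
p=np.load('pics/scene3.npz')['p']; cv2.imwrite('pics/v3.png',cv2.resize(p[150:270,160:310],(600,480)))"
```

```text
5.3667 [ 0.5365 -0.1215  0.0835] toolx yaw 87.98 z [-1.e-04  2.e-04 -1.e+00] F [0.53 0.31 0.17] 0.011974729894912734
units tool x,y: -1.46 0.05
top none OpenCV(4.12.0) /io/opencv/modules/imgproc/src/drawing.cpp:2426: error: (-215:Assertion failed) p.checkVector(2, CV_32S) > 0 in function 'fillPoly'

scene none OpenCV(4.12.0) /io/opencv/modules/imgproc/src/drawing.cpp:2426: error: (-215:Assertion failed) p.checkVector(2, CV_32S) > 0 in function 'fillPoly'
```

View pics/v3.png

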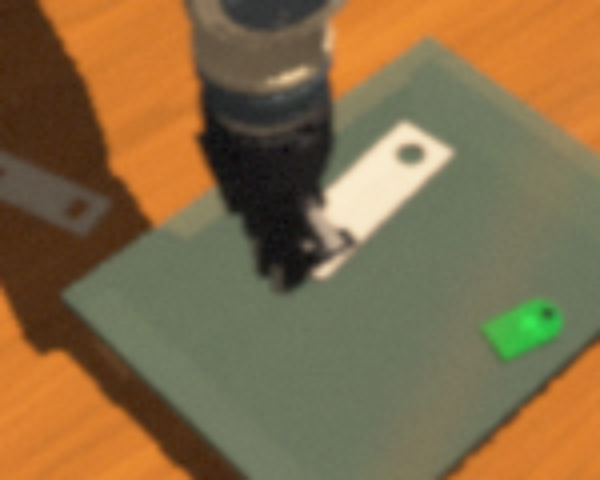

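The opener has moved: its hole-end corner in the crop went from (445,158) to (455,152). The hand hides its back end, so I'll estimate its pose from the hole-end part that still shows.

```bash
cat >> h.py <<'E'
def opener(n,p,z=.067,L=.08):
    m=(p.min(2)>150).astype(np.uint8)
    O=np.array([.5765,-.060]); best=None
    for c in cv2.findContours(m,cv2.RETR_EXTERNAL,cv2.CHAIN_APPROX_NONE)[0]:
        w=cast(n,c.reshape(-1,2),z)[:,:2]; q=w.mean(0)-O
        if cv2.contourArea(c)>150 and abs(q@E_)<.11 and -.15<q@S<.22: best=c
    f=cv2.drawContours(np.zeros_like(m),[best],-1,1,-1); v,u=np.nonzero(f)
    w=cast(n,np.c_[u,v],z)[:,:2]; a=S.copy()
    for _ in range(15):
        s=w@a; top=np.percentile(s,99.3); k=s>top-L; q=w[k]; c=q.mean(0)
        e,V=np.linalg.eigh(np.cov((q-c).T)); a=V[:,1]*np.sign(V[1,1])
    s=(w-c)@a; lat=(w-c)@np.array([a[1],-a[0]])
    # end from row area: visible area of strip above c / width
    half=2*s[(s>0)].mean()   # uniform density -> end = 2*mean
    return c+a*(half-.07),a,np.array([lat[k].std()*np.sqrt(12),half])
E
python3 - <<'E'
from h import *
O=np.array([.5765,-.060])
for k in(1,3):
  for n in('top','scene'):
    try:
        c,a,l=opener(n,np.load(f'pics/{n}{k}.npz')['p']); h=c+.07*a
        print(k,n,c.round(4),'yaw',(np.arctan2(-a[0],a[1])+.0345).round(4),l.round(4),'over',(((h-O)@S-.17)*1e3).round(1),'x',((c-O)@E_).round(4))
    except Exception as e: print(k,n,str(e)[-60:])
E
```

```text
1 top [ 0.5283 -0.0489] yaw 0.1785 [0.042  0.0405] over -91.7 x -0.0486
1 scene [ 0.528  -0.0472] yaw 0.1922 [0.0442 0.0408] over -90.2 x -0.0489
3 top [ 0.5332 -0.0397] yaw 0.2809 [0.0404 0.0371] over -83.9 x -0.044
3 scene [ 0.5274 -0.0382] yaw 0.1701 [0.0447 0.0405] over -80.9 x -0.0498
```

Emit:
carry_out(increments="0 0 0 0.15 0 0 12;0 0 0 0.15 0 0 12;0 0 0 0.15 0 0 12;0 0 0 0.15 0 0 12;0 0 0 0.15 0 0 12;0 0 0 0.15 0 0 12;0 0 0 0.15 0 0 12;0 0 0 0.15 0 0 12;0 0 0 0.15 0 0 12;0 0 0 0.15 0 0 12;0 0 0 0.15 0 0 12;0 0 0 0 0 0 12")

```text
time_s: 6.47
tcp_pos: [0.5379, -0.08, 0.0835]
ee_rot: [-2.26, -2.182, -0.0]
force: [-1.2, 0.4, 0.5]
grip_width: 0.0122
gripper_force: 0.0
```

```bash
python3 -c "
from h import *
look(4)
p=np.load('pics/scene4.npz')['p']; q=np.load('pics/top4.npz')['p']
cv2.imwrite('pics/v4.png',np.hstack([cv2.resize(p[130:250,180:310],(390,360)),cv2.resize(q[120:240,200:330],(390,360))]))"
```

```text
6.4667 [ 0.5379 -0.08    0.0835] toolx yaw 88.0 z [-2.e-04  4.e-04 -1.e+00] F [-1.2   0.38  0.49] 0.012172529182645527
units tool x,y: -3.12 0.05
top ctr [0.5367 0.0028] yaw rel shelf 0.3441 size [0.0397 0.0347] overhang mm -42.7 shelf xy -0.042 0.0614
scene ctr [0.5287 0.0036] yaw rel shelf 0.1923 size [0.0442 0.0408] overhang mm -39.4 shelf xy -0.0499 0.0619
```

View pics/v4.png

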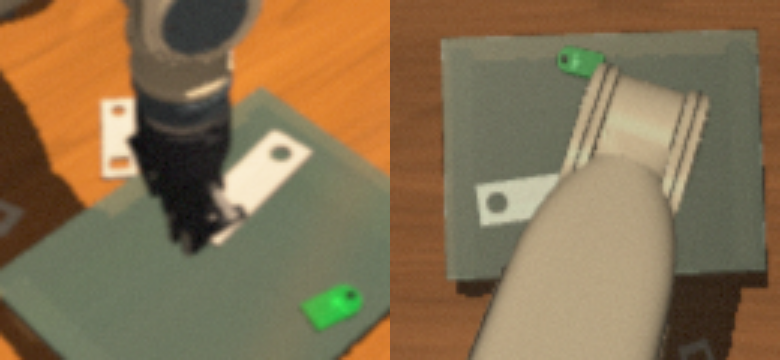

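It slid about 42 mm straight, with no turn. Scene crop: hole end at about (300,150). Top crop: hole at (497,203). The contact line must run through the centre of mass, so I'll lift over and push the hole end from its near side (-x) towards +x to turn it about 0.176 rad.

Emit:
carry_out(increments="0 0 0 -0.3 0 0 12;0 0 0 0 0 -0.6 12;0 0 0 0 0 -0.6 12;0 0 0 0.79 -0.45 0 12;0 0 0 0.79 -0.45 0 12;0 0 0 0.79 -0.45 0 12;0 0 0 0.79 -0.45 0 12;0 0 0 0.79 -0.45 0 12;0 0 0 0.79 -0.45 0 12;0 0 0 0.79 -0.45 0 12;0 0 0 0 0 0 12;0 0 0 0 0 0 12")

```text
time_s: 7.57
tcp_pos: [0.4638, 0.0529, 0.1138]
ee_rot: [2.259, 2.183, 0.0]
force: [-0.0, -0.7, -0.5]
grip_width: 0.0118
gripper_force: 0.0
```

```bash
python3 -c "
from h import *
look(5); go(.464,.0538)"
```

```text
7.5667 [0.4638 0.0529 0.1138] toolx yaw 88.05 z [ 5.e-04 -2.e-04 -1.e+00] F [-0.04 -0.75 -0.45] 0.011803294650214322
units tool x,y: -8.33 3.19
top ctr [ 0.5386 -0.0552] yaw rel shelf 0.2135 size [0.0425 0.0397] overhang mm -98.1 shelf xy -0.0381 0.0034
scene ctr [0.5285 0.0037] yaw rel shelf 0.1864 size [0.0442 0.0414] overhang mm -39.2 shelf xy -0.0501 0.0621
7.6667 [0.4646 0.052  0.1137] toolx yaw 87.95 z [ 7.e-04 -3.e-04 -1.e+00] F [ 0.72 -0.66 -0.45] 0.01215415149331396
units tool x,y: 0.07 -0.03
```

Emit:
carry_out(increments="0 0 0 0.07 0 0.6 12;0 0 0 0 0 0.5 12;0 0 0 0 0 0.1 12;0 0 0 0 0.13 0 12;0 0 0 0 0.13 0 12;0 0 0 0 0.13 0 12;0 0 0 0 0.13 0 12;0 0 0 0 0.13 0 12;0 0 0 0 0.13 0 12;0 0 0 0 0.13 0 12;0 0 0 0 0.13 0 12;0 0 0 0 0 0 12")

```text
time_s: 8.67
tcp_pos: [0.4907, 0.0535, 0.0835]
ee_rot: [2.26, 2.182, 0.0]
force: [-0.2, -0.3, -0.5]
grip_width: 0.0118
gripper_force: 0.0
```

```bash
python3 -c "
from h import *
look(6)"
```

```text
8.6667 [0.4907 0.0535 0.0835] toolx yaw 87.97 z [ 3.e-04 -0.e+00 -1.e+00] F [-0.21 -0.26 -0.49] 0.011776535721790759
units tool x,y: -8.39 2.13
top ctr [ 0.5366 -0.0551] yaw rel shelf 0.1314 size [0.0421 0.0396] overhang mm -97.1 shelf xy -0.0401 0.0035
scene ctr [0.5323 0.0087] yaw rel shelf -0.0007 size [0.0431 0.0517] overhang mm -32.9 shelf xy -0.0466 0.0671
```

```bash
python3 -c "
from h import *
p=np.load('pics/scene6.npz')['p']; q=np.load('pics/top6.npz')['p']
cv2.imwrite('pics/v6.png',np.hstack([cv2.resize(p[130:250,180:310],(390,360)),cv2.resize(q[120:240,200:330],(390,360))]))"
```

```text
(no output)
```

View pics/v6.png

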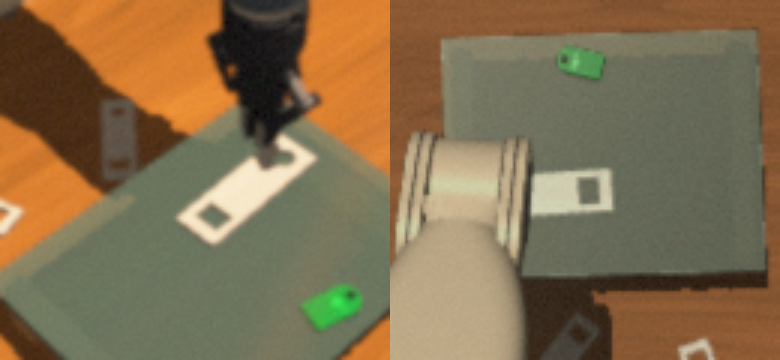

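In the scene crop the fingertip presses the near long side by the hole at (270,155), and the opener has turned until it is nearly aligned. I'll fit its far long edge, which shows in full, to get the yaw.

```bash
cat >> h.py <<'E'
def edgeyaw(n,p,z=.067,side=1,lo=.02,hi=.98):
    m=(p.min(2)>150).astype(np.uint8); O=np.array([.5765,-.060]); best=None
    for c in cv2.findContours(m,cv2.RETR_EXTERNAL,cv2.CHAIN_APPROX_NONE)[0]:
        w=cast(n,c.reshape(-1,2),z)[:,:2]; q=w.mean(0)-O
        if cv2.contourArea(c)>100 and abs(q@E_)<.11 and -.15<q@S<.22: best=w
    s=(best-O)@S; x=(best-O)@E_; yaw=0
    for _ in range(5):   # in coords rotated by yaw, keep points near the extreme side
        X=x*np.cos(yaw)+s*np.sin(yaw); Y=s*np.cos(yaw)-x*np.sin(yaw)
        k=(side*X>np.percentile(side*X,90)-.005)&(Y>np.quantile(Y,lo)+.004)&(Y<np.quantile(Y,hi)-.004)
        f=np.polyfit(s[k],x[k],1,w=None); yaw=-np.arctan(f[0])
    return yaw,k.sum(),s.min(),s.max(),np.polyval(f,s.mean())
E
python3 - <<'E'
from h import *
for n,k in(('top',1),('scene',1),('scene',5),('scene',6),('top',6)): print(n,k,np.round(edgeyaw(n,np.load(f'pics/{n}{k}.npz')['p']),4))
E
```

```text
top 1 [ 1.781e-01  4.000e+01 -6.090e-02  7.950e-02 -2.900e-02]
scene 1 [ 1.723e-01  3.100e+01 -5.920e-02  8.190e-02 -2.800e-02]
scene 5 [ 1.913e-01  2.900e+01 -8.400e-03  1.327e-01 -2.820e-02]
scene 6 [ 1.028e-01  3.300e+01 -1.030e-02  1.318e-01 -2.660e-02]
top 6 [-0.0867 21.      0.1109  0.1786 -0.0304]
```

Emit:
carry_out(increments="0 0 0 0 0.1 0 12;0 0 0 0 0.1 0 12;0 0 0 0 0.08 0 12;0 0 0 0 0 0 12")

```text
time_s: 9.1
tcp_pos: [0.4975, 0.0532, 0.0836]
ee_rot: [2.26, 2.181, 0.0]
force: [-0.2, 0.1, 0.4]
grip_width: 0.012
gripper_force: 0.0
```

```bash
python3 - <<'E'
from h import *
go(.464,.0538)
p,_=snap('scene','scene7'); print(np.round(edgeyaw('scene',p),4))
E
```

```text
9.1 [0.4975 0.0532 0.0836] toolx yaw 87.96 z [ 4.e-04 -0.e+00 -1.e+00] F [-0.16  0.06  0.44] 0.011986585210806712
units tool x,y: -0.02 -1.34
[ 4.210e-02  3.400e+01 -1.070e-02  1.297e-01 -2.420e-02]
```

Emit:
carry_out(increments="0 0 0 0 0.09 0 12;0 0 0 0 0.08 0 12;0 0 0 0 0 0 12;0 0 0 0 0 0 12")

```text
time_s: 9.48
tcp_pos: [0.5014, 0.0531, 0.0835]
ee_rot: [2.26, 2.182, 0.0]
force: [-0.5, -1.0, -0.1]
grip_width: 0.0127
gripper_force: 0.0
```

```bash
python3 - <<'E'
from h import *
go(.464,.0538)
p,_=snap('scene','scene8'); print(np.round(edgeyaw('scene',p),4))
E
```

```text
9.4833 [0.5014 0.0531 0.0835] toolx yaw 87.97 z [ 1.e-04 -0.e+00 -1.e+00] F [-0.54 -1.03 -0.07] 0.012712439165715378
units tool x,y: -0.02 -1.5
[ 2.800e-03  3.600e+01 -1.120e-02  1.284e-01 -2.260e-02]
```

It is aligned to within about 0.01 rad, with its centre at shelf x ≈ -0.044 and its hole end about 42 mm short of the edge. I'll go back behind the window end, with the fingers a bit wider, for the straight push.

Emit:
carry_out(increments="0 0 0 0 -0.4 0 12;0 0 0 0 -0.4 0 12;0 0 0 0 0 -0.6 12;0 0 0 0 0 -0.6 22;0 0 0 -0.81 0.28 0 22;0 0 0 -0.81 0.28 0 22;0 0 0 -0.81 0.28 0 22;0 0 0 -0.81 0.28 0 22;0 0 0 -0.81 0.28 0 22;0 0 0 -0.81 0.28 0 22;0 0 0 -0.81 0.28 0 22;0 0 0 -0.81 0.28 0 22")

```text
time_s: 10.53
tcp_pos: [0.5305, -0.1107, 0.1136]
ee_rot: [-2.26, -2.181, 0.0]
force: [0.2, 1.0, 0.1]
grip_width: 0.0221
gripper_force: 0.0
```

Emit:
carry_out(increments="0 0 0 0 0 0 22;0 0 0 0 0 0.5 22;0 0 0 0 0 0.5 22;0 0 0 0 0 0.2 22;0 0 0 0 0 0.03 22;0 0 0 0 0 0 22")

```text
time_s: 11.03
tcp_pos: [0.5307, -0.1094, 0.0828]
ee_rot: [-2.26, -2.182, 0.0]
force: [0.2, 0.3, -0.1]
grip_width: 0.0218
gripper_force: 0.0
```

```bash
python3 - <<'E'
from h import *
go(.5307,-.1105)
p,_=snap('scene','scene9'); print(np.round(edgeyaw('scene',p),4)); print(opener('scene',p))
E
```

```text
11.0333 [ 0.5307 -0.1094  0.0828] toolx yaw 87.99 z [-6.e-04  3.e-04 -1.e+00] F [ 0.22  0.29 -0.14] 0.02178274493603704
units tool x,y: -0.04 0.0
[-3.200e-03  3.600e+01 -9.200e-03  1.287e-01 -2.270e-02]
(array([5.35068340e-01, 2.94552439e-04]), array([0.03607504, 0.99934908]), array([0.04452519, 0.04122343]))
```

Emit:
carry_out(increments="0 0 0 0.22 0 0 22;0 0 0 0.22 0 0 22;0 0 0 0.22 0 0 22;0 0 0 0.15 0 0 22;0 0 0 0.15 0 0 22;0 0 0 0.15 0 0 22;0 0 0 0.15 0 0 22;0 0 0 0.15 0 0 22;0 0 0 0.15 0 0 22;0 0 0 0.15 0 0 22;0 0 0 0.15 0 0 22;0 0 0 0 0 0 22")

```text
time_s: 12.08
tcp_pos: [0.5331, -0.0629, 0.0828]
ee_rot: [-2.26, -2.182, -0.0]
force: [0.1, 0.8, -0.1]
grip_width: 0.0218
gripper_force: 0.0
```

```bash
python3 - <<'E'
from h import *
go(.5307,-.1105)
p,_=snap('scene','scene10'); print(np.round(edgeyaw('scene',p),4)); c,a,_=opener('scene',p); print(c,a,_)
E
```

```text
12.0833 [ 0.5331 -0.0629  0.0828] toolx yaw 87.99 z [-1.e-04  4.e-04 -1.e+00] F [ 0.06  0.77 -0.11] 0.021779718844918115
units tool x,y: -1.91 -0.03
[-2.200e-02  3.100e+01  3.450e-02  1.483e-01 -2.320e-02]
[0.53541882 0.01921762] [0.03233383 0.99947712] [0.04479451 0.04064308]
```

It moved 19 mm straight, with about 62 mm left.

Emit:
carry_out(increments="0 0 0 0.16 0 0 22;0 0 0 0.16 0 0 22;0 0 0 0.16 0 0 22;0 0 0 0.16 0 0 22;0 0 0 0.16 0 0 22;0 0 0 0.16 0 0 22;0 0 0 0.16 0 0 22;0 0 0 0.16 0 0 22;0 0 0 0.16 0 0 22;0 0 0 0.16 0 0 22;0 0 0 0.16 0 0 22;0 0 0 0 0 0 22")

```text
time_s: 13.13
tcp_pos: [0.5347, -0.0189, 0.0828]
ee_rot: [-2.26, -2.182, -0.0]
force: [-0.7, -0.1, 0.0]
grip_width: 0.0222
gripper_force: 0.0
```

Emit:
carry_out(increments="0 0 0 0.1 0 0 22;0 0 0 0.1 0 0 22;0 0 0 0 0 0 22;0 0 0 -0.4 0 0 22;0 0 0 -0.8 0 0 22;0 0 0 0 0 -0.8 22;0 0 0 -0.8 0 -0.8 22;0 0 0 -1 0 -0.8 22;0 0 0 -1 0 -0.5 22;0 0 0 -1 0 0 22;0 0 0 -1 0 0 22;0 0 0 0 0 0 22")

```text
time_s: 14.13
tcp_pos: [0.5295, -0.169, 0.1555]
ee_rot: [2.263, 2.177, -0.001]
force: [0.6, 0.6, 0.3]
grip_width: 0.0218
gripper_force: 0.0
```

```bash
python3 - <<'E'
from h import *
look(11)
for n in('scene','top'):
    p=np.load(f'pics/{n}11.npz')['p']; print(n,np.round(edgeyaw(n,p),4))
p=np.load('pics/scene11.npz')['p']; q=np.load('pics/top11.npz')['p']
cv2.imwrite('pics/v11.png',np.hstack([cv2.resize(p[130:250,180:310],(390,360)),cv2.resize(q[120:240,200:330],(390,360))]))
E
```

```text
14.1333 [ 0.5295 -0.169   0.1555] toolx yaw 87.77 z [ 9.0e-04 -1.6e-03 -1.0e+00] F [0.63 0.55 0.29] 0.021813464199799456
units tool x,y: 0.45 0.26
top ctr [0.5377 0.0653] yaw rel shelf -0.02 size [0.0416 0.0405] overhang mm 23.9 shelf xy -0.0431 0.1239
scene ctr [0.5372 0.0673] yaw rel shelf -0.006 size [0.0451 0.0409] overhang mm 25.9 shelf xy -0.0437 0.1259
scene [-2.700e-03  3.400e+01  5.680e-02  1.964e-01 -2.260e-02]
top [-7.200e-03  4.100e+01  5.640e-02  1.938e-01 -2.310e-02]
```

View pics/v11.png

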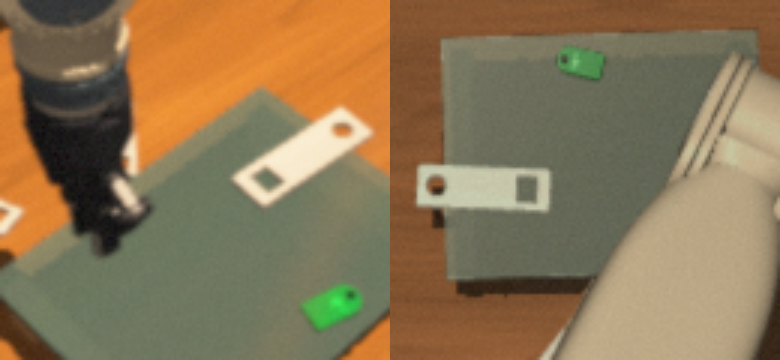

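Top crop: the opener sticks straight out over the left glass edge at x≈444, with its hole at (436,184). The scene crop shows the same, with the hole at (343,129). Nothing hides it now, so I'll measure the overhang from the whole outline and a subpixel glass edge.

```bash
python3 - <<'E'
from h import *
for n in('top','scene'):
    p=np.load(f'pics/{n}11.npz')['p']; O=np.array([.5765,-.060])
    m=(p.min(2)>150).astype(np.uint8)
    for c in cv2.findContours(m,cv2.RETR_EXTERNAL,cv2.CHAIN_APPROX_NONE)[0]:
        q=cast(n,c.reshape(-1,2),.067)[:,:2].mean(0)-O
        if cv2.contourArea(c)>300 and abs(q@E_)<.11 and 0<q@S<.22: b=c
    f=cv2.drawContours(np.zeros_like(m),[b],-1,1,-1); v,u=np.nonzero(f); w=cast(n,np.c_[u,v],.067)[:,:2]-O
    c=w.mean(0); e,V=np.linalg.eigh(np.cov(w.T)); a=V[:,1]*np.sign(V[1,1])
    print(n,'centre s',c@S,'x',c@E_,'yaw',np.arctan2(-a[0],a[1])+.0345,'len',np.sqrt(12*e))
    # left & right edge subpixel: rectified sampling of R-B on plane z=.06 from frame 1 (unoccluded)
    P=np.load(f'pics/{n}1.npz')['p'].astype(np.float32); g=P[...,2]-P[...,0]
    C=imaging.camera_params(n); K=np.array([[C['fx'],0,C['cx']],[0,C['fy'],C['cy']],[0,0,1.]])
    for sg in(1,-1):
        r=[]
        for x in np.arange(-.10,.101,.01):
            s=np.arange(.155,.187,.0005); W=O+x*E_+sg*s[:,None]*S
            uv=cv2.projectPoints(np.c_[W,np.full(len(s),.06)],C['rvec'],C['tvec'],K,C['D'])[0].astype(np.float32)
            l=cv2.remap(g,uv[...,0],uv[...,1],cv2.INTER_LINEAR).ravel(); t=(l[:10].mean()+l[-10:].mean())/2
            r.append((x,s[np.argmax(l>t)]))
        r=np.array(r); print('  side',sg,'median',np.median(r[:,1]),'slope',np.polyfit(*r.T,1)[0],r[::3,1])
E
```

```text
top centre s 0.12476843922191538 x -0.04246549972932283 yaw -0.005535570744711428 len [0.0417252  0.13813066]
  side 1 median 0.17 slope 0.06642857142856895 [0.1645 0.1665 0.168  0.1695 0.172  0.174  0.176 ]
  side -1 median 0.1705 slope -0.07097402597402858 [0.179  0.176  0.174  0.173  0.1695 0.168  0.1645]
scene centre s 0.12474819678485874 x -0.04356768869336115 yaw -0.0005265660124366758 len [0.04488014 0.13916615]
  side 1 median 0.17200000000000001 slope 0.0630519480519456 [0.1655 0.1675 0.1695 0.171  0.1735 0.175  0.1765]
  side -1 median 0.17200000000000001 slope -0.06415584415584659 [0.1775 0.1765 0.175  0.1735 0.171  0.168  0.1665]
```

The glass edge comes out sloped by 0.067 in my frame, so I had the sign of the shelf yaw wrong. The outward axis is (-0.034, 0.9994). In the right frame the opener is off by -0.07 rad and overhangs about 27 mm. I'll turn the tool by +4°, then push the opener's back part sideways (+x) to turn it about +0.07 rad.

Emit:
carry_out(increments="0 0 -0.66 0 0 0 12;0 0 0 0.83 -0.15 0.2 12;0 0 0 0.83 -0.15 0.2 12;0 0 0 0.83 -0.15 0.2 12;0 0 0 0.83 -0.15 0.2 12;0 0 0 0.83 -0.15 0.2 12;0 0 0 0.83 -0.15 0.2 12;0 0 0 0.83 -0.15 0.2 12;0 0 0 0.83 -0.15 0.2 12;0 0 0 0.83 -0.15 0 12;0 0 0 0 0 0 12;0 0 0 0 0 0 12")

```text
time_s: 15.23
tcp_pos: [0.489, 0.0223, 0.1153]
ee_rot: [-2.18, -2.262, 0.0]
force: [-0.2, -0.4, -0.3]
grip_width: 0.0119
gripper_force: 0.0
```

```bash
sed -i 's/^S=np.array.*/S=np.array([-.034,.9994]);E_=np.array([.9994,.034])/; s/+\.0345)/-.034)/g' h.py
cat >> h.py <<'E'
def full(n,p):
    O=np.array([.5765,-.060]); m=(p.min(2)>150).astype(np.uint8)
    for c in cv2.findContours(m,cv2.RETR_EXTERNAL,cv2.CHAIN_APPROX_NONE)[0]:
        q=cast(n,c.reshape(-1,2),.067)[:,:2].mean(0)-O
        if cv2.contourArea(c)>300 and abs(q@E_)<.11 and 0<q@S<.22: b=c
    f=cv2.drawContours(np.zeros_like(m),[b],-1,1,-1); v,u=np.nonzero(f); w=cast(n,np.c_[u,v],.067)[:,:2]-O
    c=w.mean(0); e,V=np.linalg.eigh(np.cov(w.T)); a=V[:,1]*np.sign(V[1,1])
    print(n,'centre s,x',(c@S).round(4),(c@E_).round(4),'rel yaw',(np.arctan2(-a[0],a[1])-.034).round(4),'size',np.sqrt(12*e).round(4),'overhang mm',(((c+.07*a)@S-.17)*1e3).round(1))
E
python3 - <<'E'
from h import *
go(.489,.017)
for n in('top','scene'): full(n,np.load(f'pics/{n}11.npz')['p']); print(np.round(edgeyaw(n,np.load(f'pics/{n}11.npz')['p']),4))
E
```

```text
15.2333 [0.489  0.0223 0.1153] toolx yaw 92.1 z [-1.e-04  1.e-04 -1.e+00] F [-0.23 -0.36 -0.35] 0.011918141995245457
units tool x,y: -0.21 -0.01
top centre s,x 0.1274 -0.0338 rel yaw -0.074 size [0.0417 0.1381] overhang mm 27.2
[-7.560e-02  4.100e+01  5.940e-02  1.968e-01 -1.440e-02]
scene centre s,x 0.1274 -0.0349 rel yaw -0.069 size [0.0449 0.1392] overhang mm 27.3
[-7.120e-02  3.400e+01  5.910e-02  1.999e-01 -1.380e-02]
```

Emit:
carry_out(increments="0 0 0 -0.2 0 0.5 12;0 0 0 0 0 0.5 12;0 0 0 0 0 0.27 12;0 0 0 0 0 0 12;0 0 0 0 0.12 0 12;0 0 0 0 0.12 0 12;0 0 0 0 0.12 0 12;0 0 0 0 0.1 0 12;0 0 0 0 0.1 0 12;0 0 0 0 0.1 0 12;0 0 0 0 0 0 12;0 0 0 0 0 0 12")

```text
time_s: 16.23
tcp_pos: [0.5063, 0.0166, 0.0835]
ee_rot: [-2.184, -2.259, -0.0]
force: [0.9, 0.1, 0.1]
grip_width: 0.0122
gripper_force: 0.0
```

```bash
python3 - <<'E'
from h import *
go(.489,.017)
p,_=snap('scene','scene12'); print(np.round(edgeyaw('scene',p),4)); full('scene',p)
E
```

```text
16.2333 [0.5063 0.0166 0.0835] toolx yaw 91.93 z [ 0.e+00  1.e-04 -1.e+00] F [0.86 0.09 0.05] 0.012190529643491226
units tool x,y: 0.04 -0.69
[ 1.690e-02  3.100e+01  6.180e-02  2.002e-01 -1.110e-02]
scene centre s,x 0.1399 -0.0306 rel yaw 0.0862 size [0.0437 0.1236] overhang mm 39.6
```

Emit:
carry_out(increments="0 0 0 0 -0.6 0 12;0 0 0 0 0 -0.7 12;0 0 0 0 0 -0.7 12;0 0 0 -0.9 0.25 0 22;0 0 0 -0.9 0.25 0 22;0 0 0 -0.9 0.25 0 22;0 0 0 -0.9 0.25 0 22;0 0 0 -0.9 0.25 0 22;0 0 0 -0.9 0.25 0 22;0 0 0 -0.9 0.25 0 22;0 0 0 -0.86 0.25 0 22;0 0 0 0 0 0 22")

```text
time_s: 17.28
tcp_pos: [0.5483, -0.1646, 0.1183]
ee_rot: [2.186, 2.255, -0.0]
force: [-0.8, 0.0, 0.1]
grip_width: 0.0219
gripper_force: 0.0
```

```bash
python3 - <<'E'
from h import *
go(.548,-.161)
for n in('top','scene'):
    p,_=snap(n,n+'13'); print(np.round(edgeyaw(n,p),4)); full(n,p)
E
```

```text
17.2833 [ 0.5483 -0.1646  0.1183] toolx yaw 91.78 z [ 0.001  -0.0012 -1.    ] F [-0.82  0.04  0.14] 0.021912555520994196
units tool x,y: 0.14 -0.01
[ 2.120e-02  4.100e+01  6.000e-02  1.968e-01 -1.190e-02]
top centre s,x 0.1292 -0.0313 rel yaw 0.0196 size [0.0419 0.1378] overhang mm 29.2
[ 1.910e-02  3.100e+01  6.150e-02  2.002e-01 -1.120e-02]
scene centre s,x 0.1283 -0.0322 rel yaw 0.014 size [0.0446 0.1379] overhang mm 28.3
```

Yaw is +0.017 rad and the overhang is 28.7 mm. A flush push from behind of about 11 mm will finish it and square it up.

Emit:
carry_out(increments="0 0 0 0.8 0 0 22;0 0 0 0.85 0 0 22;0 0 0 0.85 0 0 22;0 0 0 0.85 0 0 22;0 0 0 0.8 0 0 22;0 0 0 0.74 0 0 22;0 0 0 0 0 0.3 22;0 0 0 0 0 0.5 22;0 0 0 0 0 0.5 22;0 0 0 0 0 0.1 22;0 0 0 0 0 0 22;0 0 0 0 0 0 22")

```text
time_s: 18.38
tcp_pos: [0.5428, -0.0388, 0.0836]
ee_rot: [-2.183, -2.259, 0.0]
force: [-0.7, 0.9, 0.1]
grip_width: 0.0218
gripper_force: 0.0
```

```bash
python3 - <<'E'
from h import *
go(.5435,-.0021)
E
```

```text
18.3833 [ 0.5428 -0.0388  0.0836] toolx yaw 91.94 z [-2.e-04  1.e-04 -1.e+00] F [-0.67  0.88  0.09] 0.02181671108560669
units tool x,y: 1.47 0.08
```

Emit:
carry_out(increments="0 0 0 0 0.08 0.03 22;0 0 0 0.2 0 0 22;0 0 0 0.2 0 0 22;0 0 0 0.2 0 0 22;0 0 0 0.1 0 0 22;0 0 0 0.1 0 0 22;0 0 0 0.1 0 0 22;0 0 0 0.1 0 0 22;0 0 0 0.1 0 0 22;0 0 0 0.1 0 0 22;0 0 0 0.1 0 0 22;0 0 0 0.1 0 0 22")

```text
time_s: 19.38
tcp_pos: [0.5439, -0.0038, 0.0828]
ee_rot: [2.184, 2.258, -0.0]
force: [0.3, -0.6, -0.0]
grip_width: 0.0218
gripper_force: 0.4
```

Emit:
carry_out(increments="0 0 0 0 0 0 22;0 0 0 0 0 0 22")

```text
time_s: 19.55
tcp_pos: [0.5439, -0.0038, 0.0828]
ee_rot: [-2.183, -2.259, -0.0]
force: [0.4, 0.3, 0.3]
grip_width: 0.0222
gripper_force: 0.0
```

```bash
python3 - <<'E'
from h import *
go(.5435,-.0021)
p,_=snap('scene','scene14'); q=np.load('pics/scene13.npz')['p']
for i in(q,p):
    c,a,l=opener('scene',i); h=c+.07*a-np.array([.5765,-.06]); print((h@S-.17)*1e3,np.arctan2(-a[0],a[1])-.034,l,edgeyaw('scene',i))
E
```

```text
19.55 [ 0.5439 -0.0038  0.0828] toolx yaw 91.94 z [ 0.e+00  1.e-04 -1.e+00] F [0.41 0.35 0.29] 0.02217549938995992
units tool x,y: 0.07 -0.01
29.56489495795156 0.015127832336554743 [0.04436049 0.04111535] (np.float64(0.019107034887442673), np.int64(31), np.float64(0.06149842979988355), np.float64(0.2001610330481337), np.float64(-0.011171065881017508))
38.56237921273467 -0.0017463641764280183 [0.04337167 0.03816738] (np.float64(-0.010490327546097005), np.int64(18), np.float64(0.12895695079856306), np.float64(0.2092787325995055), np.float64(-0.010471762857806335))
```

Emit:
carry_out(increments="0 0 0 0.07 0 0 22;0 0 0 0 0 0 22;0 0 0 -0.4 0 0 22;0 0 0 -0.8 0 0 22;0 0 0 0 0 -0.6 22;0 0 0 -0.8 0 -0.8 22;0 0 0 -1 0 0 22;0 0 0 -1 0 0 22;0 0 0 -1 0 0 22;0 0 0 -1 0 0 22;0 0 0 -1 0 0 22;0 0 0 0 0 0 22")

```text
time_s: 20.6
tcp_pos: [0.5499, -0.1817, 0.1176]
ee_rot: [2.187, 2.254, -0.001]
force: [-1.3, -0.4, -0.3]
grip_width: 0.0218
gripper_force: 0.0
```

```bash
python3 - <<'E'
from h import *
for n in('top','scene'):
    p,_=snap(n,n+'15'); print(np.round(edgeyaw(n,p),4)); full(n,p)
p=np.load('pics/scene15.npz')['p']; q=np.load('pics/top15.npz')['p']
cv2.imwrite('pics/v15.png',np.hstack([cv2.resize(p[120:250,180:310],(390,390)),cv2.resize(q[110:240,200:330],(390,390))]))
E
```

```text
[-1.030e-02  3.900e+01  7.190e-02  2.064e-01 -1.080e-02]
top centre s,x 0.1391 -0.03 rel yaw -0.0045 size [0.0418 0.1372] overhang mm 39.1
[ 4.300e-03  3.100e+01  7.140e-02  2.104e-01 -1.020e-02]
scene centre s,x 0.1385 -0.0311 rel yaw 0.0005 size [0.0445 0.1386] overhang mm 38.5
```

View pics/v15.png

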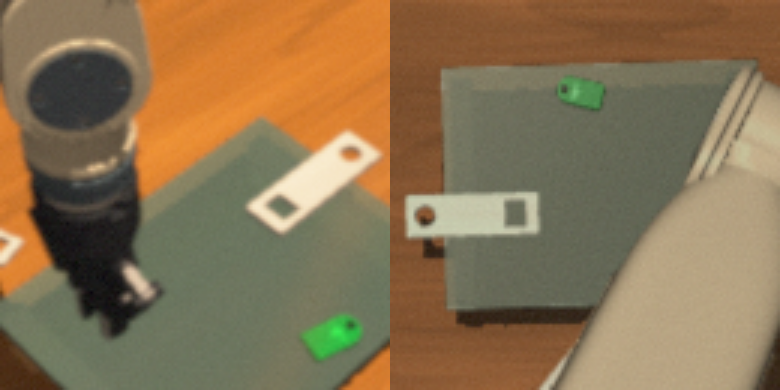

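Both views agree: the yaw is within 0.005 rad, the overhang is about 38.8 mm, and the fob is untouched. One last nudge of about 1.2 mm.

Emit:
carry_out(increments="0 0 0 0.9 0 0 22;0 0 0 0.9 0 0 22;0 0 0 0.9 0 0 22;0 0 0 0.9 0 0 22;0 0 0 0.9 0 0 22;0 0 0 0.9 0 0 22;0 0 0 0.6 0 0.3 22;0 0 0 0 0 0.5 22;0 0 0 0 0 0.5 22;0 0 0 0 0 0.09 22;0 0 0 0 0 0 22;0 0 0 0 0 0 22")

```text
time_s: 21.7
tcp_pos: [0.5445, -0.0267, 0.0833]
ee_rot: [-2.183, -2.259, 0.0]
force: [-0.5, -0.0, 0.6]
grip_width: 0.0219
gripper_force: 0.0
```

```bash
python3 - <<'E'
from h import *
go(.5438,-.0009)
E
```

```text
21.7 [ 0.5445 -0.0267  0.0833] toolx yaw 91.97 z [-2.e-04  1.e-04 -1.e+00] F [-0.54 -0.    0.62] 0.021874363513059956
units tool x,y: 1.03 0.01
```

Emit:
carry_out(increments="0 0 0 0.2 0 0.02 22;0 0 0 0.2 0 0 22;0 0 0 0.2 0 0 22;0 0 0 0.15 0 0 22;0 0 0 0.1 0 0 22;0 0 0 0.07 0 0 22;0 0 0 0.06 0 0 22;0 0 0 0.05 0 0 22;0 0 0 0 0 0 22;0 0 0 0 0 0 22")

```text
time_s: 22.53
tcp_pos: [0.5438, -0.0015, 0.0825]
ee_rot: [-2.184, -2.258, 0.0]
force: [-0.5, 0.1, 1.0]
grip_width: 0.0219
gripper_force: 0.0
```

Emit:
carry_out(increments="0 0 0 -0.4 0 0 22;0 0 0 -0.8 0 0 22;0 0 0 0 0 -0.6 22;0 0 0 -0.8 0 -0.8 22;0 0 0 -1 0 0 22;0 0 0 -1 0 0 22;0 0 0 -1 0 0 22;0 0 0 -1 0 0 22;0 0 0 -1 0 0 22;0 0 0 0 0 0 22;0 0 0 0 0 0 22")

```text
time_s: 23.45
tcp_pos: [0.5494, -0.1782, 0.1173]
ee_rot: [-2.187, -2.255, 0.0]
force: [0.1, -0.1, 0.0]
grip_width: 0.0219
gripper_force: 0.0
```

```bash
python3 - <<'E'
from h import *
for n in('top','scene'):
    p,_=snap(n,n+'16'); full(n,p)
print(monitor.state()['force'],monitor.state()['time_s'])
E
```

```text
top centre s,x 0.1403 -0.03 rel yaw -0.0035 size [0.0416 0.1393] overhang mm 40.3
scene centre s,x 0.1394 -0.031 rel yaw 0.0008 size [0.0445 0.1384] overhang mm 39.4
[ 0.84163229 -0.03006362 -0.55096763] 23.55
```

The overhang now reads 40.3 mm from the top view and 39.4 mm from the scene view, the opener is straight, and the robot is clear. I'm handing in.

```bash
python3 -c "
from workcell import order
print(order.hand_in())"
```

```text
the job is handed in; nothing more can be done
None
```

I pushed the opener until its hole end stuck straight out about 40 mm past the left glass edge (39.4 and 40.3 mm in the two views, within 0.004 rad of straight); it lies flat there, the fob, dish and turntable were not touched, and I handed the job in after about 24 s of robot time.

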